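# Sort full medicine cartons from empty ones by weight

## Task

Of the three identical medicine cartons on the green mat, one or two still hold a bottle and the rest are empty: feel by their weight which is which. Set every full one down gently and upright on the floor of the metal tray, and discard every empty one in the red bin. Leave the tape, blue bottle, bowl, jar and torch alone.

Things in the scene. Friction and masses are not known exactly. Their poses are not given: they have to be found in the camera images.
- tray: shallow open instrument tray of bright metal, fixed to the table, 150 mm (its x) by 200 mm (its y), rim 25 mm high, walls and floor 4 mm thick; origin at the centre of its underside on the table, z up. It stands to the left or to the right of the green mat
- bin: red open plastic discard bin, fixed to the table, 170 mm (its x) by 200 mm (its y), 90 mm high, walls and floor 4 mm thick; origin at the centre of its underside on the table, z up. It stands on the other side of the green mat from the tray
- mat: thin dark green square mat fixed to the table, 250 by 250 mm and 3 mm thick, on which the three cartons and the tape start, each near its own corner, about 136 mm apart; origin at the centre of its underside
- carton_a: closed upright medicine carton, 50 x 50 mm, 100 mm tall, white with a pink band near the foot and a teal line near the top; all three look alike. Full (a bottle loose inside) it weighs 340 to 470 g, empty about 57 g; which and how many are full changes every time. Its sides bear a 20 N grip. Origin at the centre of its underside, z up through its top, x and y square to its sides
- carton_b: closed upright medicine carton, 50 x 50 mm, 100 mm tall, white with a pink band near the foot and a teal line near the top; all three look alike. Full (a bottle loose inside) it weighs 340 to 470 g, empty about 57 g; which and how many are full changes every time. Its sides bear a 20 N grip. Origin at the centre of its underside, z up through its top, x and y square to its sides
- carton_c: closed upright medicine carton, 50 x 50 mm, 100 mm tall, white with a pink band near the foot and a teal line near the top; all three look alike. Full (a bottle loose inside) it weighs 340 to 470 g, empty about 57 g; which and how many are full changes every time. Its sides bear a 20 N grip. Origin at the centre of its underside, z up through its top, x and y square to its sides
- tape: small white roll of tape, 44 mm across, 18 mm high, lying near one corner of the mat; leave it alone; origin at its underside
- spray: blue bottle with white cap, 64 mm across, 150 mm tall, at the back; leave it alone; origin at its underside
- bowl: steel bowl, 120 mm across, 45 mm high, at the back; leave it alone; origin at its underside
- jar: glass jar with metal lid, 70 mm across, 90 mm tall, at the back; leave it alone; origin at its underside
- torch: dark pen torch with pink end, 124 mm long, 18 mm thick, lying at the back; leave it alone; origin at its underside

How it is judged:
By the outcome, as a careful person would: the job done as asked, in the order asked, and still so for the second after the job is handed in, with the robot touching nothing.
It also fails if it takes over 64 s, if anything falls off the work surface, if the arm or the gripper's body presses on something with over 40 N, if the wrist force passes 120 N, or if a joint passes its speed limit or range.

## Robot

A 6-joint arm with a two-finger parallel gripper is mounted at the origin on the work surface. World frame = base frame: x ahead of the robot, y to its left, z up, the work surface at z = 0. Lengths are in m, angles in rad, forces in N, time in s.
With the tool pointing down it reaches from about 0.35 to 0.85 m from the base axis. Payload 8.1 kg.
Tool frame: the origin (TCP) lies on the centre line of the jaws, within the pads' length; the fingertips stand robot.tips_ahead ahead of it and the grasp point (between the pads) lies 6 mm ahead of it (robot.tips_ahead is the distance from the TCP to the fingertips, in m); z points along the fingers, y is the line along which they close (so a half turn about z gives the same grasp; the last joint's range is limited). The gripper opens to 93 mm and grips with 3 to 60 N. Pads are 15 mm wide; open, the fingers measure 128 mm over their backs; the gripper's body (75 mm by 188 mm) begins 65 mm behind the grasp point.
Start: joints at [-1.311, 0.13, 1.488, -0, 1.523, -0.085], TCP at [0.203, -0.565, 0.244] pointing down, gripper open.
Joint ranges: [-2.96, 2.96], [-0.89, 2.26], [0.02, 2.5], [-1.34, 4.48], [0, 2.73], [-2.66, 2.66]. Speed limits (rad/s): [2.39, 2.39, 2.79, 3.14, 3.14, 3.14].

## Interface

Orientations are given as a rotation vector (axis times angle).
In Python, from plant import robot gives the robot as it stands.
- The arm moves only by the tool apply_moves, never from a script. Its arguments are lists of equal length, an entry for each row: "delta_pos": the shift along the tool's x, y, z in cm, a list of three; "twist": the turn about the tool's z in rad. A call has 1 to 8 rows; each row shifts and turns the commanded pose from where the row before left it, along the tool's axes as they then stand; what a row does not reach is not made up. A row lasts 1/8 s, in which the tool goes at most 62.5 mm and 10.7 degrees, less where a joint would pass 70% of its speed; a pose out of reach is approached as far as the arm can. A call with a gripper value outside its range is refused whole. "gripper" is the finger opening in cm, from 0 to 9.3, set as the call begins (left out, the last holds). The fingers move at their own pace and stop on an object; "squeeze" is the grip in N (left out, the last holds). Time passes only in rows, so rows that do not move let the fingers close. It gives the time, the measured TCP pose, the force, the opening and the grip force at its end, in the units of the state.
- robot.read_state(): the state, without advancing time (a new reading comes with each control period).
- robot.read_camera(name): name is "side" or "top" or "wrist"; returns a dict with "frame" (400x640x3 uint8, red, green, blue), "vertical_fov" (degrees; the focal length in pixels is half the picture's height over the tangent of half this angle, whatever the lens; pixels are square), "cx", "cy" (the principal point, pixels), "R" (3x3) and "t" (3): a world point X has camera coordinates R X + t. Camera axes: x right, y down, z forward; pixel columns grow to the right and rows downward; lengths in m; the calibration is good to about 2 mm. The wrist camera is an equidistant fisheye: a pixel r from the principal point sees the ray r / f radians off the axis. A picture is of the moment at which its call begins. There is no depth.
- robot.close_job(): hands the job in; it is judged then, once.
The state is a dict: "t": time; "q": joint angles; "dq": joint speeds; "joint_torque": joint torques, N m; "tool_pos": TCP position; "orientation": TCP orientation; "force": force on the tool from outside, world axes, zero at the start; "wrist_torque": the same for the moment, N m; "opening": finger opening in m; "gripper_force": force on a finger pad.
Only numpy, scipy, OpenCV 4.12 (cv2) and the standard library are available. Lean on these libraries where they do the work, as an engineer would, in place of code of your own. Each camera call takes 0.05 s, during which the arm holds its last target. There are 200 camera calls.

## Working session

There is one attempt and no reset: what is moved stays moved. The work goes in short steps, Python scripts to look and compute and a tool call to move; the robot and the scene stay as the last step left them, time stands still between calls to the robot, and variables do not carry over. Pictures are saved under pics/ and viewed, at most 10 in all, crops included, and the job is handed in when it is done.

Besides the shell and the picture viewer there is one more tool, called after "Request:" by a JSON object that holds its "op" and its "data", one argument or row to a line. apply_moves: Moves the arm, as the interface text tells. Its arguments: {"type":"object","properties":{"delta_pos":{"type":"array"},"twist":{"type":"array"},"gripper":{"type":"number"},"squeeze":{"type":"number"}},"required":["delta_pos","twist"]}

```bash
mkdir -p pics; python3 - <<'E'
from plant import robot
import cv2
s=robot.read_state();print({k:s[k] for k in('t','tool_pos','orientation','force','opening')},robot.tips_ahead)
for n in('top','side'):
    c=robot.read_camera(n);cv2.imwrite(f'pics/{n}0.png',c['frame'][:,:,::-1]);print(n,c['vertical_fov'],c['cx'],c['cy'],c['R'],c['t'])
E
```

```text
{'t': 0.0, 'tool_pos': array([ 0.20268424, -0.56417482,  0.24259728]), 'orientation': array([-3.09321244e+00, -5.38661307e-01,  3.04688033e-04]), 'force': array([-0.03835905,  0.8751611 , -0.35486043]), 'opening': 0.09288052479512296} 0.025
top 49.54101120359905 326.3839902567453 193.26812942461044 [[ 0.01172466 -0.99962684  0.02467213]
 [-0.98185794 -0.0161792  -0.18892649]
 [ 0.18925517 -0.02200943 -0.98168125]] [-0.02367447  0.62012811  1.0160788 ]
side 50.425419760953474 321.7944452039141 206.47081980448223 [[-0.99864272 -0.05204731 -0.00194745]
 [-0.03013723  0.60793651 -0.79341347]
 [ 0.04247896 -0.7922779  -0.60867994]] [0.61106476 0.06643588 1.02516858]
```

View pics/top0.png

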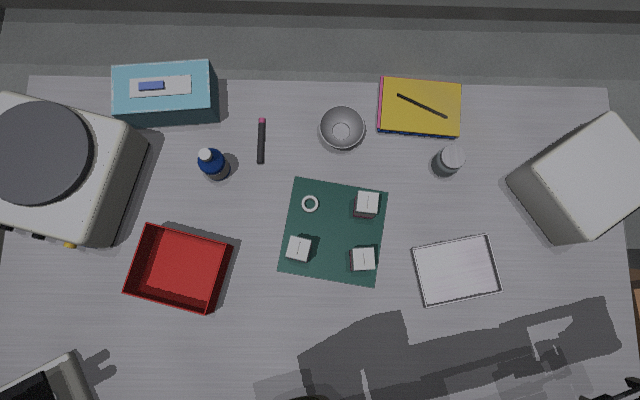

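View pics/side0.png

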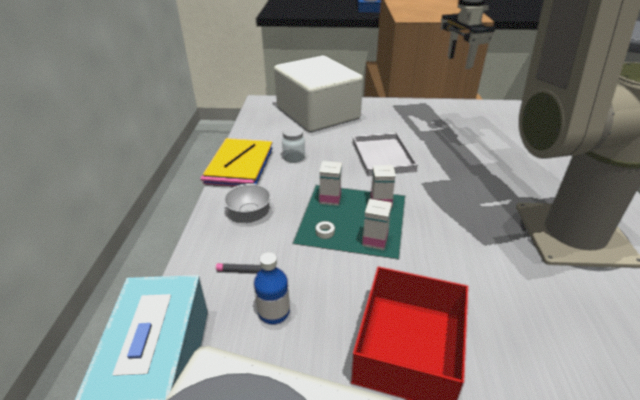

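The top view shows the mat at about (333,232), with cartons at (367,204), (298,248) and (363,259) and the tape at (310,204). The bin is at (178,268) and the tray at (456,270). I'll enlarge the mat and the tray.

```bash
python3 - <<'E'
import cv2,numpy as np
f=cv2.imread('pics/top0.png')
cv2.imwrite('pics/m.png',cv2.resize(f[168:292,272:402],None,fx=4.8,fy=4.8,interpolation=cv2.INTER_CUBIC))
a=cv2.resize(f[218:322,405:510],None,fx=3.8,fy=3.8,interpolation=cv2.INTER_CUBIC)
b=cv2.resize(f[218:322,118:238],None,fx=3.3,fy=3.8,interpolation=cv2.INTER_CUBIC)
cv2.imwrite('pics/tb.png',np.hstack([b,a]));print(a.shape,b.shape)
E
```

```text
(395, 399, 3) (395, 396, 3)
```

View pics/m.png

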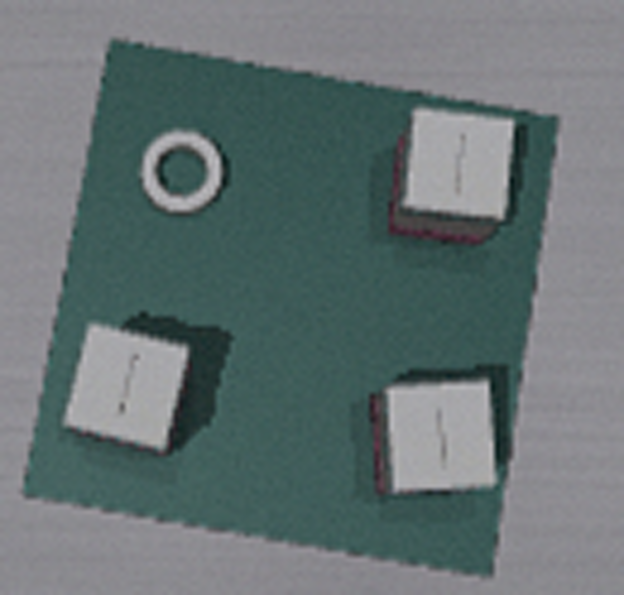

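View pics/tb.png

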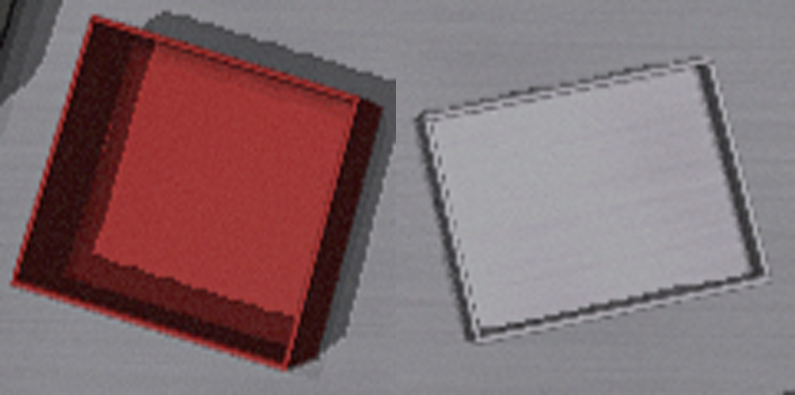

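```bash
cat > h.py <<'E'
import numpy as np
from scipy.spatial.transform import Rotation as Ro
F=200/np.tan(np.radians(49.54101120359905/2));cx,cy=326.3839902567453,193.26812942461044
R=np.array([[0.01172466,-0.99962684,0.02467213],[-0.98185794,-0.0161792,-0.18892649],[0.18925517,-0.02200943,-0.98168125]]);t=np.array([-0.02367447,0.62012811,1.0160788])
def w(p,z):
    d=R.T@[(p[0]-cx)/F,(p[1]-cy)/F,1];o=-R.T@t
    return (o+d*(z-o[2])/d[2])[:2]
def quad(ps,z):
    q=np.array([w(p,z) for p in ps]);c=q.mean(0);e=np.roll(q,-1,0)-q
    u=(e[0]-e[2]);return c,np.linalg.norm(e,axis=1),np.arctan2(u[1],u[0])
def go(s,xyz,yaw):
    """yaw: world angle of tool y axis (mod pi) ; returns delta in cm in tool axes now, twist"""
    M=Ro.from_rotvec(s['orientation']).as_matrix()
    ty=np.arctan2(M[1,1],M[0,1]);d=(yaw-ty+np.pi/2)%np.pi-np.pi/2
    return M.T@(np.array(xyz)-s['tool_pos'])*100,-d,M
E
python3 - <<'E'
from h import *
np.set_printoptions(precision=4,suppress=True)
m=lambda L:[(x/4.8+272,y/4.8+168) for x,y in L]
for n,p,z in [('A',m([(413,107),(516,119),(504,220),(402,208)]),.103),('B',m([(89,322),(189,346),(167,453),(64,428)]),.103),('C',m([(385,387),(489,379),(497,487),(390,494)]),.103),('mat',m([(110,40),(560,117),(492,576),(25,496)]),.003),
('bin',[(x/3.3+118,y/3.8+218) for x,y in[(92,16),(358,98),(288,368),(14,284)]],.09),('tray',[((x-396)/3.8+405,y/3.8+218) for x,y in[(420,118),(708,60),(768,280),(474,341)]],.025)]:
    c,e,a=quad(p,z);print(n,c,e,np.degrees(a)%180-90, 'r',np.hypot(*c))
print(Ro.from_rotvec([-3.09321,-.53866,0]).as_matrix())
E
```

```text
A [ 0.5925 -0.1121] [0.0516 0.0512 0.0506 0.0511] -5.857373410818681 r 0.6029675638041484
B [0.4803 0.0491] [0.05   0.0523 0.051  0.0522] -12.71215593777167 r 0.48277177375537444
C [ 0.4585 -0.1023] [0.0508 0.0517 0.0517 0.0511] 4.740082761928164 r 0.46980228842863364
mat [ 0.5328 -0.0368] [0.2498 0.2489 0.2484 0.2493] -8.914284888920164 r 0.534073372450355
bin [0.4332 0.3337] [0.1975 0.1659 0.197  0.167 ] -13.918862910423698 r 0.5468377420331513
tray [ 0.437  -0.3436] [0.1988 0.1465 0.1983 0.146 ] 11.86293465372232 r 0.5559021025572748
[[ 0.9411  0.338  -0.0003]
 [ 0.338  -0.9411  0.0018]
 [ 0.0003 -0.0018 -1.    ]]
```

```bash
cat >> h.py <<'E'
def plan(xy,z,deg):
    from plant import robot
    s=robot.read_state();d,tw,M=go(s,[*xy,z],np.radians(deg))
    M2=M@Ro.from_rotvec([0,0,tw]).as_matrix()
    D=M2.T@M@d
    print('twist %.3f then shift cm'%tw,D.round(2),'| down axis',M[:,2].round(4),'tcp',s['tool_pos'].round(4),'F',s['force'].round(2),'open %.4f grip %.1f t %.2f'%(s['opening'],s['gripper_force'],s['t']),'q6 %.2f'%s['q'][5])
E
python3 -c "
from h import *
plan((.4585,-.1023),.20,94.74)"
```

```text
twist 0.262 then shift cm [ 29.31 -43.91   4.34] | down axis [-4.0e-04  1.6e-03 -1.0e+00] tcp [ 0.2027 -0.5642  0.2427] F [ 1.18 -1.05  0.62] open 0.0930 grip 0.0 t 0.10 q6 -0.09
```

Request:
{"op": "apply_moves", "data": {
  "delta_pos": [
    [0,0,0],
    [0,0,0],
    [2.7,-4,0.4],
    [2.7,-4,0.4],
    [2.7,-4,0.4],
    [2.7,-4,0.4],
    [2.7,-4,0.4],
    [2.7,-4,0.4]
  ],
  "twist": [0.131,0.131,0,0,0,0,0,0],
  "gripper": 9.3,
  "squeeze": 16
}}

```text
t: 1.1
tool_pos: [0.3448, -0.3105, 0.2192]
orientation: [-3.139, -0.13, 0.0]
force: [0.4, -0.7, 0.0]
opening: 0.0929
gripper_force: 0.0
```

Request:
{"op": "apply_moves", "data": {
  "delta_pos": [
    [2.7,-4,0.4],
    [2.7,-4,0.4],
    [2.7,-4,0.4],
    [2.7,-4,0.4],
    [2.3,-3.9,0.3],
    [0,0,0],
    [0,0,0]
  ],
  "twist": [0,0,0,0,0,0,0]
}}

```text
t: 1.98
tool_pos: [0.4582, -0.1031, 0.2003]
orientation: [3.139, 0.131, -0.001]
force: [-0.3, -0.1, 0.8]
opening: 0.0928
gripper_force: 0.0
```

```bash
python3 -c "
from h import *
plan((.4585,-.1023),.071,94.74)
from plant import robot;import cv2
c=robot.read_camera('top');cv2.imwrite('pics/t1.png',cv2.resize(c['frame'][150:300,260:420,::-1],None,fx=3.75,fy=3.75))"
```

```text
twist 0.001 then shift cm [ 0.05 -0.08 12.93] | down axis [-8.e-04 -2.e-04 -1.e+00] tcp [ 0.4582 -0.1031  0.2003] F [-0.33 -0.11  0.82] open 0.0928 grip 0.0 t 1.98 q6 1.16
```

Request:
{"op": "apply_moves", "data": {
  "delta_pos": [
    [0,-0.1,4],
    [0,0,4],
    [0,0,3],
    [0,0,1.9],
    [0,0,0]
  ],
  "twist": [0,0,0,0,0]
}}

```text
t: 2.65
tool_pos: [0.4566, -0.1027, 0.0701]
orientation: [-3.138, -0.127, 0.005]
force: [-0.4, 0.3, -0.2]
opening: 0.0932
gripper_force: 0.0
```

Request:
{"op": "apply_moves", "data": {
  "delta_pos": [
    [0,0,0],
    [0,0,0],
    [0,0,0],
    [0,0,0],
    [0,0,0],
    [0,0,0]
  ],
  "twist": [0,0,0,0,0,0],
  "gripper": 4
}}

```text
t: 3.4
tool_pos: [0.4586, -0.1019, 0.0718]
orientation: [-3.139, -0.13, -0.0]
force: [-0.3, 1.5, 2.3]
opening: 0.0497
gripper_force: 16.0
```

```bash
python3 -c "
from h import *
plan((.4585,-.1023),.071,94.74)"
```

```text
twist 0.000 then shift cm [-0.01  0.04  0.08] | down axis [ 2.e-04  1.e-04 -1.e+00] tcp [ 0.4586 -0.1019  0.0718] F [-0.33  1.51  2.32] open 0.0497 grip 16.0 t 3.40 q6 1.16
```

Gripped: opening 49.7 mm. Next I'll lift gently to weigh it.

Request:
{"op": "apply_moves", "data": {
  "delta_pos": [
    [0,0,-0.5],
    [0,0,-1.5],
    [0,0,-2],
    [0,0,-2],
    [0,0,-2],
    [0,0,-2]
  ],
  "twist": [0,0,0,0,0,0]
}}

```text
t: 4.15
tool_pos: [0.4584, -0.102, 0.1731]
orientation: [3.139, 0.13, 0.001]
force: [0.6, -0.7, -4.0]
opening: 0.0502
gripper_force: 16.0
```

Request:
{"op": "apply_moves", "data": {
  "delta_pos": [
    [0,0,0],
    [0,0,0],
    [0,0,0],
    [0,0,0]
  ],
  "twist": [0,0,0,0]
}}

```text
t: 4.65
tool_pos: [0.4579, -0.1018, 0.1708]
orientation: [-3.138, -0.13, 0.002]
force: [0.1, 0.5, -3.8]
opening: 0.0498
gripper_force: 16.0
```

```bash
python3 -c "
from h import *
from plant import robot
F=[]
for i in range(4):
    robot.read_camera('top');F.append(robot.read_state()['force'])
print(np.round(F,2))
tray=np.array([.437,-.3436]);u=np.array([np.cos(np.radians(101.86)),np.sin(np.radians(101.86))])
print(tray+.048*u,tray-.048*u)
bin=np.array([.4332,.3337]);v=np.array([np.cos(np.radians(76.1)),np.sin(np.radians(76.1))])
print(bin+.045*v,bin-.045*v)
plan(tray-.048*u,.17,101.86)
plan(bin+.045*v,.2,76.1)"
```

```text
[[-1.06 -0.02 -3.2 ]
 [ 0.19  0.28 -3.91]
 [ 0.07 -0.35 -3.99]
 [-0.22 -0.76 -4.19]]
[ 0.42713499 -0.29662467] [ 0.44686501 -0.39057533]
[0.44401026 0.37738224] [0.42238974 0.29001776]
twist -0.124 then shift cm [-7.05 28.01  0.14] | down axis [-4.e-04  1.e-04 -1.e+00] tcp [ 0.4583 -0.102   0.1714] F [-0.22 -0.76 -4.19] open 0.0498 grip 16.0 t 4.85 q6 1.16
twist 0.325 then shift cm [-12.9  -46.19  -2.85] | down axis [-4.e-04  1.e-04 -1.e+00] tcp [ 0.4583 -0.102   0.1714] F [-0.22 -0.76 -4.19] open 0.0498 grip 16.0 t 4.85 q6 1.16
```

Carton C weighs about 0.39 kg, so it is full and goes to the far slot in the tray.

Request:
{"op": "apply_moves", "data": {
  "delta_pos": [
    [0,0,0],
    [-0.4,1.5,0],
    [-0.8,3,0],
    [-0.9,3.6,0],
    [-1,4,0],
    [-1,4,0],
    [-1,4,0],
    [-0.9,3.5,0]
  ],
  "twist": [-0.124,0,0,0,0,0,0,0]
}}

```text
t: 5.85
tool_pos: [0.4474, -0.3479, 0.1715]
orientation: [3.125, 0.318, -0.0]
force: [0.4, 0.7, -4.0]
opening: 0.0499
gripper_force: 16.0
```

Request:
{"op": "apply_moves", "data": {
  "delta_pos": [
    [-0.6,2.4,0],
    [-0.4,1.5,0],
    [0,0.5,0],
    [0,0,0],
    [0,0,0],
    [0,0,0]
  ],
  "twist": [0,0,0,0,0,0]
}}

```text
t: 6.6
tool_pos: [0.4477, -0.3896, 0.1717]
orientation: [-3.125, -0.326, -0.0]
force: [-0.4, 0.0, -3.6]
opening: 0.0497
gripper_force: 16.0
```

```bash
python3 -c "
from h import *
plan((.4469,-.3906),.073,101.86)"
```

```text
twist 0.001 then shift cm [-0.1   0.08  9.87] | down axis [ 1.e-04  1.e-04 -1.e+00] tcp [ 0.4477 -0.3896  0.1717] F [-0.44  0.04 -3.61] open 0.0497 grip 16.0 t 6.60 q6 0.56
```

Request:
{"op": "apply_moves", "data": {
  "delta_pos": [
    [-0.1,0,2],
    [0,0,2.5],
    [0,0,2],
    [0,0,1.5],
    [0,0,0.9],
    [0,0,0.3],
    [0,0,0.2],
    [0,0,0]
  ],
  "twist": [0,0,0,0,0,0,0,0]
}}

```text
t: 7.6
tool_pos: [0.4467, -0.3909, 0.0782]
orientation: [3.124, 0.324, 0.001]
force: [-0.2, 0.0, -3.2]
opening: 0.0503
gripper_force: 16.0
```

Request:
{"op": "apply_moves", "data": {
  "delta_pos": [
    [0,0,0.1],
    [0,0,0.1],
    [0,0,0.1],
    [0,0,0]
  ],
  "twist": [0,0,0,0]
}}

```text
t: 8.1
tool_pos: [0.4464, -0.3905, 0.0745]
orientation: [-3.125, -0.324, 0.0]
force: [-0.0, -0.3, -3.5]
opening: 0.05
gripper_force: 16.0
```

Request:
{"op": "apply_moves", "data": {
  "delta_pos": [
    [0,0,0.1],
    [0,0,0.1],
    [0,0,0],
    [0,0,0]
  ],
  "twist": [0,0,0,0]
}}

```text
t: 8.6
tool_pos: [0.4465, -0.3906, 0.0729]
orientation: [3.125, 0.324, 0.0]
force: [-1.8, 1.2, 0.4]
opening: 0.0499
gripper_force: 16.0
```

Request:
{"op": "apply_moves", "data": {
  "delta_pos": [
    [0,0,0],
    [0,0,0],
    [0,0,0],
    [0,0,0]
  ],
  "twist": [0,0,0,0],
  "gripper": 7.5
}}

```text
t: 9.1
tool_pos: [0.4465, -0.3907, 0.0727]
orientation: [3.125, 0.324, 0.0]
force: [-0.9, 0.2, 1.1]
opening: 0.0746
gripper_force: 0.0
```

Request:
{"op": "apply_moves", "data": {
  "delta_pos": [
    [0,0,-2],
    [0,0,-4],
    [0,0,-5],
    [0,0,-2],
    [0,0,0]
  ],
  "twist": [0,0,0,0,0]
}}

```text
t: 9.72
tool_pos: [0.4473, -0.3915, 0.2052]
orientation: [3.121, 0.324, 0.004]
force: [0.3, -0.4, 0.7]
opening: 0.075
gripper_force: 0.0
```

```bash
python3 -c "
from h import *
plan((.5925,-.1121),.202,84.14)"
```

```text
twist 0.309 then shift cm [ 11.59 -29.28   0.27] | down axis [ 0.0031 -0.0032 -1.    ] tcp [ 0.4473 -0.3915  0.2052] F [ 0.35 -0.39  0.74] open 0.0750 grip 0.0 t 9.72 q6 0.56
```

Request:
{"op": "apply_moves", "data": {
  "delta_pos": [
    [0,0,0],
    [0,0,0],
    [1.9,-4.8,0],
    [1.9,-4.8,0],
    [1.9,-4.8,0],
    [1.9,-4.8,0],
    [1.9,-4.8,0],
    [1.9,-4.8,0]
  ],
  "twist": [0.155,0.154,0,0,0,0,0,0],
  "gripper": 9.3
}}

```text
t: 10.72
tool_pos: [0.5885, -0.1138, 0.1998]
orientation: [-3.137, 0.161, 0.006]
force: [-0.5, -0.1, 0.4]
opening: 0.0927
gripper_force: 0.0
```

Request:
{"op": "apply_moves", "data": {
  "delta_pos": [
    [0.2,-0.5,0],
    [0,0,0],
    [0,0,0]
  ],
  "twist": [0,0,0]
}}

```text
t: 11.1
tool_pos: [0.5909, -0.1121, 0.2017]
orientation: [3.137, -0.163, -0.002]
force: [0.2, -0.2, 0.2]
opening: 0.093
gripper_force: 0.0
```

```bash
python3 -c "
from h import *
from plant import robot;import cv2
plan((.5925,-.1121),.0715,84.14)
c=robot.read_camera('top');cv2.imwrite('pics/t2.png',cv2.resize(c['frame'][150:330,260:520,::-1],None,fx=3,fy=3))"
```

```text
twist -0.001 then shift cm [ 0.18 -0.02 13.02] | down axis [-0.0015 -0.     -1.    ] tcp [ 0.5909 -0.1121  0.2017] F [ 0.19 -0.16  0.18] open 0.0930 grip 0.0 t 11.10 q6 1.40
```

View pics/t2.png

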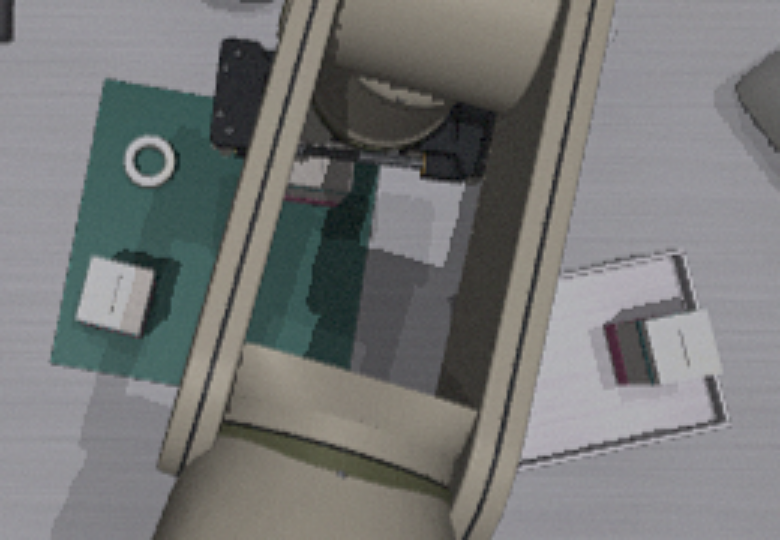

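The picture shows carton C upright in the tray at (665,348), and carton B untouched at (117,295). Next is carton A.

Request:
{"op": "apply_moves", "data": {
  "delta_pos": [
    [0.2,0,4],
    [0,0,4],
    [0,0,3],
    [0,0,2],
    [0,0,0],
    [0,0,0]
  ],
  "twist": [0,0,0,0,0,0]
}}

```text
t: 11.9
tool_pos: [0.5946, -0.1117, 0.0742]
orientation: [3.137, -0.161, 0.003]
force: [0.2, 0.3, 0.5]
opening: 0.0926
gripper_force: 0.0
```

Request:
{"op": "apply_moves", "data": {
  "delta_pos": [
    [0,0,0],
    [0,0,0],
    [0,0,0],
    [0,0,0],
    [0,0,0]
  ],
  "twist": [0,0,0,0,0],
  "gripper": 4
}}

```text
t: 12.52
tool_pos: [0.5937, -0.1111, 0.0726]
orientation: [3.137, -0.16, -0.0]
force: [-0.5, 0.6, -0.8]
opening: 0.0498
gripper_force: 16.0
```

Request:
{"op": "apply_moves", "data": {
  "delta_pos": [
    [0,0,-0.5],
    [0,0,-1.5],
    [0,0,-2],
    [0,0,-2],
    [0,0,-2],
    [0,0,-2],
    [0,0,0],
    [0,0,0]
  ],
  "twist": [0,0,0,0,0,0,0,0]
}}

```text
t: 13.52
tool_pos: [0.5934, -0.111, 0.1721]
orientation: [-3.137, 0.16, 0.001]
force: [0.2, -0.8, -4.3]
opening: 0.0498
gripper_force: 16.0
```

```bash
python3 -c "
from h import *
from plant import robot
F=[]
for i in range(5):
    robot.read_camera('top');F.append(robot.read_state()['force'][2])
print(np.round(F,2))
plan((.4271,-.2966),.17,101.86)
plan((.444,.3774),.2,76.1)"
```

```text
[-4.79 -3.69 -3.72 -3.26 -3.21]
twist -0.309 then shift cm [-20.07  14.75   0.18] | down axis [-1.7e-03  4.0e-04 -1.0e+00] tcp [ 0.5932 -0.111   0.1716] F [ 0.16  0.17 -3.21] open 0.0500 grip 16.0 t 13.78 q6 1.40
twist 0.140 then shift cm [-26.22 -43.83  -2.8 ] | down axis [-1.7e-03  4.0e-04 -1.0e+00] tcp [ 0.5932 -0.111   0.1716] F [ 0.16  0.17 -3.21] open 0.0500 grip 16.0 t 13.78 q6 1.40
```

Carton A weighs about 0.38 kg, so it is full too. It goes to the near tray slot.

Request:
{"op": "apply_moves", "data": {
  "delta_pos": [
    [0,0,0],
    [0,0,0],
    [-1.2,0.9,0],
    [-2.4,1.8,0],
    [-3.2,2.3,0],
    [-3.2,2.3,0],
    [-3.2,2.3,0],
    [-3.2,2.3,0]
  ],
  "twist": [-0.155,-0.154,0,0,0,0,0,0]
}}

```text
t: 14.78
tool_pos: [0.4558, -0.2625, 0.1725]
orientation: [3.125, 0.317, -0.001]
force: [0.7, -1.0, -2.7]
opening: 0.0498
gripper_force: 16.0
```

Request:
{"op": "apply_moves", "data": {
  "delta_pos": [
    [-2.2,1.7,0],
    [-1.4,1.1,0],
    [0,0,0],
    [0,0,0],
    [0,0,0]
  ],
  "twist": [0,0,0,0,0]
}}

```text
t: 15.4
tool_pos: [0.4287, -0.2954, 0.1726]
orientation: [-3.124, -0.325, -0.0]
force: [-0.3, -1.1, -3.6]
opening: 0.0498
gripper_force: 16.0
```

```bash
python3 -c "
from h import *
plan((.4271,-.2966),.073,101.86)"
```

```text
twist 0.000 then shift cm [-0.18  0.08  9.96] | down axis [ 1.e-04  2.e-04 -1.e+00] tcp [ 0.4287 -0.2954  0.1726] F [-0.29 -1.1  -3.65] open 0.0498 grip 16.0 t 15.40 q6 0.66
```

Request:
{"op": "apply_moves", "data": {
  "delta_pos": [
    [-0.2,0.1,2],
    [0,0,2.5],
    [0,0,2],
    [0,0,1.5],
    [0,0,0.9],
    [0,0,0.3],
    [0,0,0.2],
    [0,0,0.1]
  ],
  "twist": [0,0,0,0,0,0,0,0]
}}

```text
t: 16.4
tool_pos: [0.4267, -0.2978, 0.0782]
orientation: [3.124, 0.324, 0.001]
force: [-0.3, -0.4, -3.4]
opening: 0.0502
gripper_force: 16.0
```

Request:
{"op": "apply_moves", "data": {
  "delta_pos": [
    [0,0,0.1],
    [0,0,0.1],
    [0,0,0.1],
    [0,0,0]
  ],
  "twist": [0,0,0,0]
}}

```text
t: 16.9
tool_pos: [0.4263, -0.2974, 0.0746]
orientation: [-3.125, -0.324, 0.0]
force: [0.6, 0.4, -3.7]
opening: 0.0497
gripper_force: 16.0
```

Request:
{"op": "apply_moves", "data": {
  "delta_pos": [
    [0,0,0.1],
    [0,0,0],
    [0,0,0]
  ],
  "twist": [0,0,0]
}}

```text
t: 17.27
tool_pos: [0.4264, -0.2974, 0.0736]
orientation: [-3.125, -0.324, 0.0]
force: [-0.6, -0.7, -2.7]
opening: 0.0499
gripper_force: 16.0
```

Request:
{"op": "apply_moves", "data": {
  "delta_pos": [
    [0,0,0.1],
    [0,0,0],
    [0,0,0]
  ],
  "twist": [0,0,0]
}}

```text
t: 17.65
tool_pos: [0.4264, -0.2975, 0.0736]
orientation: [-3.125, -0.324, 0.0]
force: [-3.6, 3.0, 6.8]
opening: 0.0503
gripper_force: 16.0
```

It's on the tray floor. Release, with a modest opening to stay clear of carton C.

Request:
{"op": "apply_moves", "data": {
  "delta_pos": [
    [0,0,0],
    [0,0,0],
    [0,0,0],
    [0,0,0]
  ],
  "twist": [0,0,0,0],
  "gripper": 7
}}

```text
t: 18.15
tool_pos: [0.4264, -0.2975, 0.0726]
orientation: [3.125, 0.324, 0.0]
force: [0.4, 0.3, -0.3]
opening: 0.0698
gripper_force: 0.0
```

Request:
{"op": "apply_moves", "data": {
  "delta_pos": [
    [0,0,-2],
    [0,0,-4],
    [0,0,-5],
    [0,0,-2],
    [0,0,0]
  ],
  "twist": [0,0,0,0,0]
}}

```text
t: 18.77
tool_pos: [0.4275, -0.2983, 0.2048]
orientation: [3.122, 0.324, 0.005]
force: [0.7, 0.9, -1.2]
opening: 0.0702
gripper_force: 0.0
```

```bash
python3 -c "
from h import *
plan((.4803,.0491),.202,77.29)"
```

```text
twist 0.429 then shift cm [ -2.49 -35.06   0.2 ] | down axis [ 0.0033 -0.0028 -1.    ] tcp [ 0.4275 -0.2983  0.2048] F [ 0.72  0.86 -1.23] open 0.0702 grip 0.0 t 18.77 q6 0.66
```

Request:
{"op": "apply_moves", "data": {
  "delta_pos": [
    [0,0,0],
    [0,0,0],
    [0,0,0],
    [-0.3,-5,0],
    [-0.4,-5,0],
    [-0.3,-5,0],
    [-0.4,-5,0],
    [-0.3,-5,0]
  ],
  "twist": [0.143,0.143,0.143,0,0,0,0,0],
  "gripper": 9.3
}}

```text
t: 19.77
tool_pos: [0.464, -0.0481, 0.2006]
orientation: [-3.122, 0.349, 0.004]
force: [0.5, 0.1, 0.0]
opening: 0.0931
gripper_force: 0.0
```

Request:
{"op": "apply_moves", "data": {
  "delta_pos": [
    [-0.4,-5,0],
    [-0.3,-5,0],
    [0,0,0],
    [0,0,0],
    [0,0,0]
  ],
  "twist": [0,0,0,0,0]
}}

```text
t: 20.4
tool_pos: [0.4798, 0.048, 0.202]
orientation: [3.122, -0.351, -0.002]
force: [-0.5, 0.7, -0.2]
opening: 0.0931
gripper_force: 0.0
```

```bash
python3 -c "
from h import *
from plant import robot;import cv2
plan((.4803,.0491),.0715,77.29)
c=robot.read_camera('top');cv2.imwrite('pics/t3.png',cv2.resize(c['frame'][150:330,260:520,::-1],None,fx=3,fy=3))"
```

```text
twist -0.002 then shift cm [ 0.04 -0.12 13.04] | down axis [-1.e-03 -3.e-04 -1.e+00] tcp [0.4798 0.048  0.202 ] F [-0.49  0.71 -0.2 ] open 0.0931 grip 0.0 t 20.40 q6 1.79
```

View pics/t3.png

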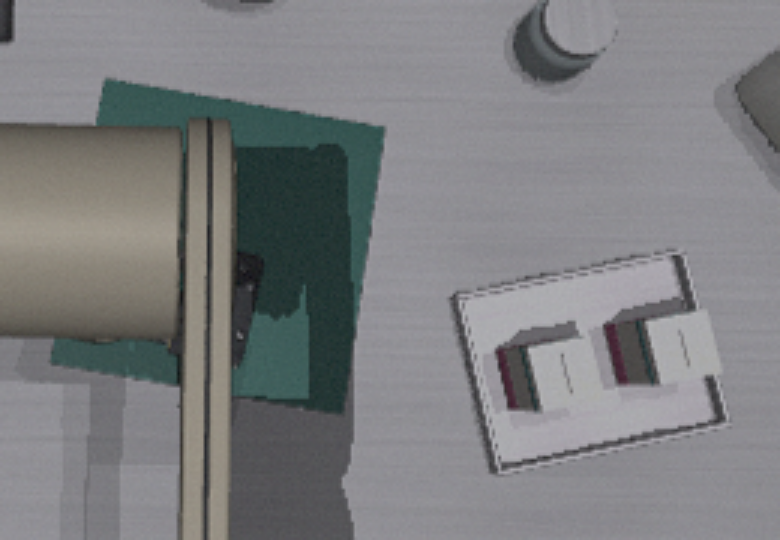

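Both cartons stand upright in the tray, at (565,370) and (683,345). The last one is carton B.

Request:
{"op": "apply_moves", "data": {
  "delta_pos": [
    [0,-0.1,4],
    [0,0,4],
    [0,0,3],
    [0,0,2],
    [0,0,0],
    [0,0,0]
  ],
  "twist": [0,0,0,0,0,0]
}}

```text
t: 21.2
tool_pos: [0.481, 0.0496, 0.0736]
orientation: [-3.122, 0.35, -0.002]
force: [-0.2, 0.1, 0.4]
opening: 0.0929
gripper_force: 0.0
```

Request:
{"op": "apply_moves", "data": {
  "delta_pos": [
    [0,0,0],
    [0,0,0],
    [0,0,0],
    [0,0,0],
    [0,0,0]
  ],
  "twist": [0,0,0,0,0],
  "gripper": 4
}}

```text
t: 21.82
tool_pos: [0.4804, 0.0503, 0.0727]
orientation: [-3.122, 0.348, -0.0]
force: [-0.2, 0.5, 1.3]
opening: 0.0498
gripper_force: 16.0
```

Request:
{"op": "apply_moves", "data": {
  "delta_pos": [
    [0,0,-0.5],
    [0,0,-1.5],
    [0,0,-3],
    [0,0,-3],
    [0,0,-3],
    [0,0,-2],
    [0,0,0],
    [0,0,0]
  ],
  "twist": [0,0,0,0,0,0,0,0]
}}

```text
t: 22.82
tool_pos: [0.4801, 0.0502, 0.2022]
orientation: [3.122, -0.348, -0.001]
force: [-0.1, 0.5, -0.7]
opening: 0.0499
gripper_force: 16.0
```

```bash
python3 -c "
from h import *
from plant import robot
F=[]
for i in range(5):
    robot.read_camera('top');F.append(robot.read_state()['force'][2])
print(np.round(F,2))
plan((.4332,.3337),.22,76.1)"
```

```text
[-1.39 -0.62 -1.06 -0.13 -0.32]
twist 0.020 then shift cm [-11.34 -26.4   -1.82] | down axis [-0.0017  0.     -1.    ] tcp [0.4798 0.0502 0.2017] F [ 0.35  0.25 -0.32] open 0.0497 grip 16.0 t 23.07 q6 1.79
```

Carton B reads about 0.6 N, so it is empty and goes to the bin.

Request:
{"op": "apply_moves", "data": {
  "delta_pos": [
    [-0.8,-1.9,-1],
    [-1.6,-3.8,-0.8],
    [-1.8,-4.1,0],
    [-1.8,-4.1,0],
    [-1.8,-4.1,0],
    [-1.8,-4.1,0],
    [-1.2,-2.9,0],
    [-0.5,-1.4,0]
  ],
  "twist": [0.02,0,0,0,0,0,0,0]
}}

```text
t: 24.08
tool_pos: [0.4329, 0.3348, 0.22]
orientation: [3.118, -0.377, -0.001]
force: [-0.9, -0.7, -1.3]
opening: 0.0502
gripper_force: 16.0
```

Request:
{"op": "apply_moves", "data": {
  "delta_pos": [
    [0,0,0],
    [0,0,0],
    [0,0,0]
  ],
  "twist": [0,0,0]
}}

```text
t: 24.45
tool_pos: [0.434, 0.3325, 0.2207]
orientation: [3.118, -0.382, 0.0]
force: [-0.4, -0.0, -0.6]
opening: 0.0499
gripper_force: 16.0
```

```bash
python3 -c "
from h import *
plan((.4332,.3337),.077,76.1)"
```

```text
twist -0.001 then shift cm [-0.11 -0.1  14.37] | down axis [ 1.e-04 -2.e-04 -1.e+00] tcp [0.434  0.3325 0.2207] F [-0.38 -0.   -0.57] open 0.0499 grip 16.0 t 24.45 q6 2.37
```

Request:
{"op": "apply_moves", "data": {
  "delta_pos": [
    [-0.1,-0.1,3],
    [0,0,4],
    [0,0,3],
    [0,0,2.5],
    [0,0,1.1],
    [0,0,0],
    [0,0,0]
  ],
  "twist": [0,0,0,0,0,0,0]
}}

```text
t: 25.32
tool_pos: [0.4337, 0.3351, 0.086]
orientation: [-3.117, 0.38, -0.003]
force: [-0.1, 0.8, -0.4]
opening: 0.0502
gripper_force: 16.0
```

Request:
{"op": "apply_moves", "data": {
  "delta_pos": [
    [0,0,0.3],
    [0,0,0],
    [0,0,0],
    [0,0,0],
    [0,0,0]
  ],
  "twist": [0,0,0,0,0],
  "gripper": 7.5
}}

```text
t: 25.95
tool_pos: [0.4328, 0.3348, 0.0817]
orientation: [-3.119, 0.379, 0.0]
force: [-0.5, -0.6, -0.2]
opening: 0.075
gripper_force: 0.0
```

Request:
{"op": "apply_moves", "data": {
  "delta_pos": [
    [0,0,-2],
    [0,0,-4],
    [0,0,-5],
    [0,0,-5],
    [0,6,0],
    [0,6,0],
    [0,6,0],
    [0,0,0]
  ],
  "twist": [0,0,0,0,0,0,0,0]
}}

```text
t: 26.95
tool_pos: [0.3891, 0.1571, 0.2417]
orientation: [3.117, -0.386, 0.001]
force: [-0.1, 1.2, 0.5]
opening: 0.075
gripper_force: 0.0
```

Request:
{"op": "apply_moves", "data": {
  "delta_pos": [
    [0,5,0],
    [0,4,0],
    [0,0,0],
    [0,0,0],
    [0,0,0]
  ],
  "twist": [0,0,0,0,0]
}}

```text
t: 27.58
tool_pos: [0.3683, 0.0736, 0.2417]
orientation: [-3.118, 0.377, 0.0]
force: [0.6, -0.0, 0.3]
opening: 0.0752
gripper_force: 0.0
```

```bash
python3 -c "
from plant import robot;import cv2
c=robot.read_camera('side');cv2.imwrite('pics/s4.png',c['frame'][:,:,::-1])
c=robot.read_camera('top');cv2.imwrite('pics/t4.png',c['frame'][:,:,::-1])"
```

```text
(no output)
```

View pics/s4.png

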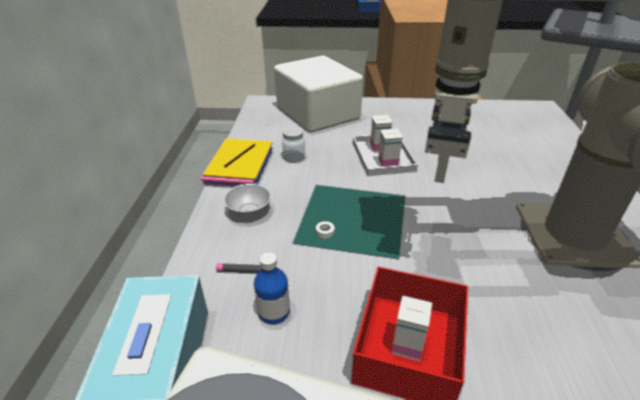

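View pics/t4.png

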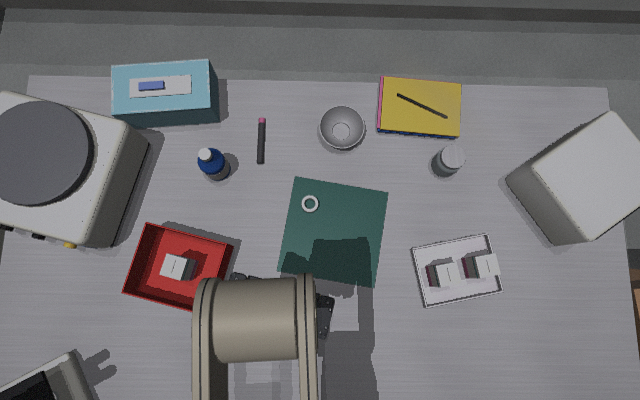

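The pictures show two cartons upright in the tray (445,272 and 480,265 in the top view) and one in the bin (177,267). The other objects haven't moved, and the gripper is clear.

```bash
python3 -c "
from plant import robot
print(robot.close_job())"
```

```text
the job is handed in; nothing more can be done
None
```

The job is handed in: both full cartons (about 0.39 and 0.38 kg) stand upright on the tray floor, the empty one is in the red bin, and nothing else was moved.

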